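# Line the condiments up by height

### The arm

A 6-joint arm with a two-finger parallel gripper is mounted at the origin on a cart in front of the work surface, level with it; the furniture and walls round the work are solid. World frame = base frame: x ahead of the robot, y to its left, z up, the work surface at z = 0. Lengths are in mm, angles in rad, forces in N, time in s.
With the tool pointing down it reaches from about 400 to 925 mm from the base axis. Payload 12.5 kg.
Tool frame: the origin (TCP) lies on the mounting face of the last link; the fingertips stand 190 mm ahead of it and the grasp point (between the pads) lies 171 mm ahead of it; z points along the fingers, y is the line along which they close (so a half turn about z gives the same grasp; the last joint's range is limited). The gripper opens to 95 mm and grips with 3 to 60 N. Pads are 20 mm wide; open, the fingers measure 119 mm over their backs; the gripper's body (75 mm by 180 mm) begins 59 mm behind the grasp point.
Start: joints at [-1.322, 0.491, 1.559, -0, 1.092, -0.106], TCP at [217.146, -586.065, 404.761] pointing down, gripper open.
Joint ranges: [-3.1, 3.1], [-0.84, 2.19], [0.05, 2.79], [-1.13, 4.28], [0.06, 2.93], [-2.69, 2.69]. Speed limits (rad/s): [2.22, 2.22, 2.79, 3.14, 3.14, 3.14].

### API

Orientations are given as [roll, pitch, yaw] about the fixed x, y, z axes, in that order (R = Rz(yaw) Ry(pitch) Rx(roll)).
In Python, from cell import * gives the robot as it stands.
- The arm moves only by the tool arm_command, never from a script. Its argument "rows" is a list that holds one entry, the list of rows, each a list of 7 numbers: the shift along the tool's x, y, z normalised to -1 to 1, where 1 is 0.15 m, then the turn, a rotation vector about the tool's x, y, z normalised to -1 to 1, where 1 is 360 degrees, then the opening, from -1 (shut) to 1 (fully open). A call has 1 to 10 rows; each row is the pose to reach, as a shift and turn from the pose commanded when the call began, along the tool's axes at that moment, turning the shorter way round; what a row does not reach only later rows make up. A row lasts 1/12 s, in which the tool goes at most 41.7 mm and 7.16 degrees, less where a joint would pass 70% of its speed; a pose out of reach is approached as far as the arm can. A call with a number of a shift or a turn outside -1 to 1 is refused whole. A call with a gripper value outside its range is refused whole. The fingers move at their own pace and stop on an object; the grip force is fixed at half the most. Time passes only in rows, so rows that repeat a pose let the fingers close. It gives the time, the measured TCP pose, the force, the opening and the grip force at its end, in the units of the state.
- state(): the state, without advancing time (a new reading comes with each control period).
- read_camera(name): name is "scene" or "top"; returns (picture, depth): 400x640x3 uint8, red, green, blue; 400x640 float32, mm along the optical axis (not along the pixel's ray), 0 where there is no reading.
- get_calibration(name): a dict with "camera_matrix" (3x3 intrinsics, pixels), "position" and "orientation" of the camera in the world. Camera axes: x right, y up, looking along -z (the intrinsics and any distortion apply to the point x, -y, -z); pixel columns grow to the right and rows downward; lengths in mm; the calibration is good to about 2 mm. A picture is of the moment at which its call begins. get_calibration takes no time and is no camera call.
- job_done(): hands the job in; it is judged then, once.
The state is a dict: "t": time; "joints": joint angles; "qvel": joint speeds; "tau": joint torques, N m; "eef_pos": TCP position; "tcp_rot": TCP orientation; "ft_force": force on the tool from outside, world axes, zero at the start; "moment": the same for the moment, N m; "opening": opening from 0.0 (shut) to 1.0 (fully open); "grip_force": force on a finger pad.
Only numpy, scipy, OpenCV 4.12 (cv2) and the standard library are available. Lean on these libraries where they do the work, as an engineer would, in place of code of your own. Each camera call takes 0.05 s, during which the arm holds its last target. There are 200 camera calls.

### The job

Cooking is done: clear the pinch bowl, the salt shaker, the spice jar and the pepper mill off the cooktop and line them up by height on the wooden condiment board, the tallest on the cork pad next to the red end block and then each next shorter one on the next pad, so that the shortest stands at the pale wood end. Each stands upright in the middle of its own pad. Leave the dark mug standing where it is.

Things in the scene. Friction and masses are not known exactly. Their poses are not given: they have to be found in the camera images.
- pinch_bowl: Small speckled white open bowl, round, 60 mm across its rim (the widest part), about 44 mm across its foot, 32 mm high, thin-walled; the shortest of the four. It stands upright on the cooktop. Origin: centre of its underside; z up. The cooktop's glass is 6 mm above the worktop.
- salt_shaker: Clear salt shaker with a grey cap, round, 44 mm across its body (up to about 65 mm), 34 mm at the cap, 90 mm high; third tallest of the four. It stands upright on the cooktop. Origin: centre of its underside; z up. The cooktop's glass is 6 mm above the worktop.
- spice_jar: Glass spice jar with a red cap, round, 45 mm across, 106 mm high; second tallest of the four. It stands upright on the cooktop. Origin: centre of its underside; z up. The cooktop's glass is 6 mm above the worktop.
- pepper_mill: Turned brown wooden pepper mill, round, 58 mm across its foot, 170 mm high; its round head is 49 mm across, from 123 to 159 mm above its underside (widest at about 140 mm), with a small knob on top; the tallest of the four. The head does not turn. It stands upright on the cooktop. Origin: centre of its underside; z up. The cooktop's glass is 6 mm above the worktop.
- pad_a: Cork disc, 64 mm across, 3 mm thick, fixed on a dark wooden board; first of four, counted from the robot's left (+y). Origin: centre of its underside (top is 3 mm higher). Pads are 85 mm apart in a straight row. The board, 90 x 370 mm and 14 mm high, is fixed on the worktop left of the cooktop. Axes: y along the row to the robot's left, x away from the robot.
- pad_b: Cork disc, 64 mm across, 3 mm thick, fixed on a dark wooden board; second of four, counted from the robot's left (+y). Origin: centre of its underside (top is 3 mm higher). Axes as pad_a. A tall coffee maker stands left behind the board (x over 0.57, y over 0.42 m): keep the arm clear of it.
- pad_c: Cork disc, 64 mm across, 3 mm thick, fixed on a dark wooden board; third of four, counted from the robot's left (+y). Origin: centre of its underside (top is 3 mm higher). Axes as pad_a.
- pad_d: Cork disc, 64 mm across, 3 mm thick, fixed on a dark wooden board; fourth and last of four, counted from the robot's left (+y). Origin: centre of its underside (top is 3 mm higher). Axes as pad_a. A hood hangs over the back of the cooktop, 0.7 m up: lift no higher than needed.
- red_block: Red painted block, 82 mm across the plank, 14 mm along it and 24 mm high, fixed on top of one end of the plank; which end varies. The other end has an equal block in pale wood. The pad next to it is 45 mm from it, centre to centre, along the row. Origin: centre of its underside.
- dark_mug: Bystander: mug, dark with a pale blue foot, 90 mm across, 94 mm high, 122 mm long with its handle; it stands on the cooktop among the four things and stays there. Origin: centre of the underside of its whole outline; the cup's centre lies 16 mm from it towards +y, the handle points to -y and ends 61 mm from it.

How it is judged (in metres and radians):
At the end, for the whole second after the job is handed in: Pepper mill, spice jar, salt shaker and pinch bowl stand in this order on the four cork pads, the mill on the pad beside the red block, each within 15 mm of its pad's centre, upright within 0.15 rad, its underside 12 to 23 mm above the worktop (on the pad, whose top is at 17 mm), and at rest (((horizontal distance between red_block and pad_a below 0.09 m and horizontal distance between pepper_mill and pad_a below 0.015 m and horizontal distance between spice_jar and pad_b below 0.015 m and horizontal distance between salt_shaker and pad_c below 0.015 m and horizontal distance between pinch_bowl and pad_d below 0.015 m) or (horizontal distance between red_block and pad_d below 0.09 m and horizontal distance between pepper_mill and pad_d below 0.015 m and horizontal distance between spice_jar and pad_c below 0.015 m and horizontal distance between salt_shaker and pad_b below 0.015 m and horizontal distance between pinch_bowl and pad_a below 0.015 m)) and angle between each of pepper_mill, spice_jar, salt_shaker, pinch_bowl's own z axis and vertical below 0.15 rad and height (world z) of pepper_mill between 0.012 and 0.023 m and linear speed of each of pepper_mill, spice_jar, salt_shaker, pinch_bowl below 0.03 m/s and height (world z) of spice_jar between 0.012 and 0.023 m and height (world z) of salt_shaker between 0.012 and 0.023 m and height (world z) of pinch_bowl between 0.012 and 0.023 m); the robot touches nothing.
It fails at once if the dark mug is shifted by more than 25 mm or tipped by more than 0.3 rad (distance of dark_mug from where it was at the start of the episode above 0.025 m or angle between dark_mug's own z axis and vertical above 0.3 rad).
It also fails if it takes over 120 s, if anything falls off the work surface, if the arm or the gripper's body presses on something with over 40 N, if the wrist force passes 120 N, or if a joint passes its speed limit or range.

## Working session

There is one attempt and no reset: what is moved stays moved. The work goes in short steps, Python scripts to look and compute and a tool call to move; the robot and the scene stay as the last step left them, time stands still between calls to the robot, and variables do not carry over. Pictures are saved under pics/ and viewed, at most 14 in all, crops included, and the job is handed in when it is done.

Besides the shell and the picture viewer there is one more tool, called after "Request:" by a JSON object that holds its "api" and its "payload". arm_command: Moves the arm, as the interface text tells. Its arguments: {"type":"object","properties":{"rows":{"type":"array","items":{"type":"array","items":{"type":"array","items":{"type":"number","minimum":-1,"maximum":1}}}}},"required":["rows"]}

```bash
mkdir -p pics; ls; python3 - <<'E'
from cell import *
import cv2,numpy as np
print(state())
for n in("scene","top"):
    p,d=read_camera(n); cv2.imwrite(f"pics/{n}0.png",p[:,:,::-1]); np.savez(f"{n}0.npz",p=p,d=d)
    print(n,get_calibration(n))
E
```

```text
pics
{'t': 0.0, 'joints': array([-1.32156832e+00,  4.91603396e-01,  1.55943633e+00, -9.17020499e-06,
        1.09165808e+00, -1.05604745e-01]), 'qvel': array([ 8.21272233e-04,  9.08830267e-04,  3.19288737e-04, -3.39355032e-05,
       -3.89039509e-05, -5.52896467e-05]), 'tau': array([-2.21172428e-03, -6.12647724e+01, -2.58183932e+01,  6.91267918e-02,
        4.81956953e-02, -8.58662747e-05]), 'eef_pos': array([ 217.15974593, -586.04258782,  404.13890313]), 'tcp_rot': array([-3.14049280e+00, -1.08405475e-04,  3.54836920e-01]), 'ft_force': array([-0.36625467,  0.46825912, -0.38924583]), 'moment': array([-0.03824992, -0.01937414,  0.00895423]), 'grip_force': 0.0, 'opening': 0.9981637041577283}
scene {'camera_matrix': array([[396.5565839 ,   0.        , 318.08406703],
       [  0.        , 396.5565839 , 199.17301693],
       [  0.        ,   0.        ,   1.        ]]), 'position': array([-111.07954145,  885.50420209,  675.78581139]), 'orientation': array([ 1.04703262,  0.02260197, -2.54675657])}
top {'camera_matrix': array([[515.6735152,   0.       , 322.5818677],
       [  0.       , 515.6735152, 206.4475219],
       [  0.       ,   0.       ,   1.       ]]), 'position': array([ 425.68297499,  -42.56633749, 1404.33074512]), 'orientation': array([ 0.08092448,  0.00391869, -1.5966015 ])}
```

View pics/scene0.png

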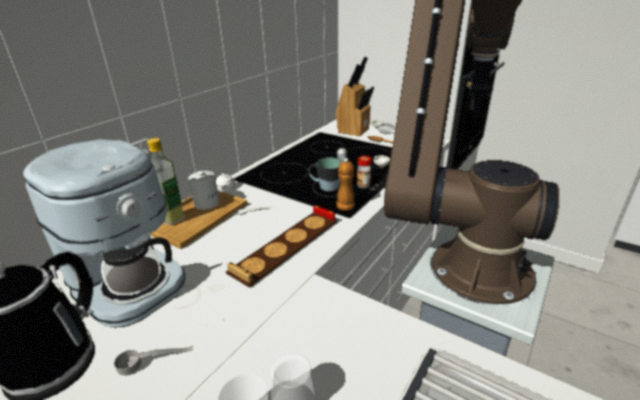

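View pics/top0.png

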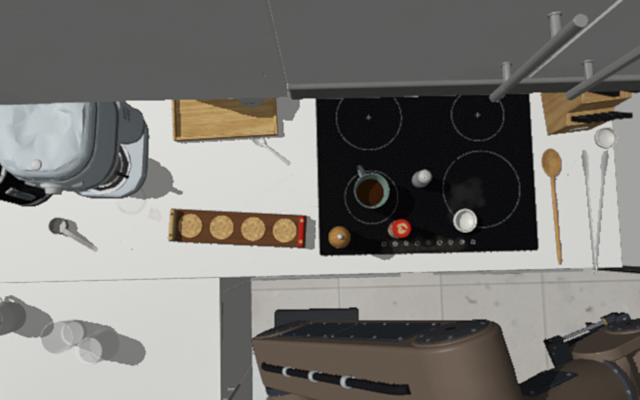

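The scene view shows the mill (345,185), jar (363,172), shaker (343,157), mug (325,175) and bowl (382,160). In the top view they are: mill (339,237), jar (400,229), shaker (421,178), bowl (465,220), mug (371,190). The red block is at the −y end (302,232) with pads at (190,226) to (285,231), so the mill goes on pad_d and the bowl on pad_a.

```bash
cat > h.py <<'E'
import numpy as np,cv2
from scipy.spatial.transform import Rotation as R
from cell import *
def cal(n):
    c=get_calibration(n); return c["camera_matrix"],np.array(c["position"]),R.from_euler("xyz",c["orientation"]).as_matrix()
def rays(n,uv):
    K,p,M=cal(n); uv=np.atleast_2d(uv).astype(float)
    d=np.c_[(uv[:,0]-K[0,2])/K[0,0],-(uv[:,1]-K[1,2])/K[1,1],-np.ones(len(uv))]
    return p,d@M.T
def plane(n,uv,z):
    p,d=rays(n,uv); return p+d*((z-p[2])/d[:,2])[:,None]
def cloud(n,D):
    v,u=np.mgrid[:D.shape[0],:D.shape[1]]
    p,d=rays(n,np.c_[u.ravel(),v.ravel()]); return (p+d*D.reshape(-1,1)).reshape(*D.shape,3)
def proj(n,X):
    K,p,M=cal(n); c=(np.atleast_2d(X)-p)@M; return np.c_[K[0,0]*c[:,0]/-c[:,2]+K[0,2],K[1,1]*-c[:,1]/-c[:,2]+K[1,2]]
def tri(uv1,uv2):
    p,a=rays("top",uv1);q,b=rays("scene",uv2);a=a[0];b=b[0]
    s=np.linalg.lstsq(np.c_[a,-b],q-p,rcond=None)[0]; A=p+a*s[0];B=q+b*s[1]; return (A+B)/2,np.linalg.norm(A-B)
E
python3 - <<'E'
from h import *
a=np.load("top0.npz");b=np.load("scene0.npz")
T=cloud("top",a["d"]);S=cloud("scene",b["d"])
for n,u,v,w in[("mill",339,237,14),("jar",400,229,12),("salt",421,178,12),("bowl",465,220,14),("mug",371,190,26)]:
    P=T[v-w:v+w+1,u-w:u+w+1].reshape(-1,3);P=P[(P[:,2]>20)]
    print(n,len(P),"max",P.max(0).round(),"min",P.min(0).round(),"mid",((P.max(0)+P.min(0))/2).round(),np.median(P,0).round())
    for lo in range(20,180,20):
        Q=P[(P[:,2]>lo)&(P[:,2]<lo+20)]
        if len(Q)>4:print("   ",lo,len(Q),Q.min(0).round(),Q.max(0).round())
# scene
for n,c in[("mill",(346,183)),("jar",(363,172)),("salt",(343,157)),("bowl",(382,160))]:
    u,v=c;P=S[v-30:v+30,u-20:u+20].reshape(-1,3);P=P[(P[:,2]>12)&(P[:,2]<200)];print(n,np.median(P,0).round(),S[v,u].round())
# pads
hsv=cv2.cvtColor(a["p"],cv2.COLOR_RGB2HSV)
sub=a["p"][205:250,165:312];cv2.imwrite("pics/pads.png",cv2.resize(sub[:,:,::-1],None,fx=5,fy=5,interpolation=0))
sub=a["p"][155:255,315:490];cv2.imwrite("pics/things.png",cv2.resize(sub[:,:,::-1],None,fx=4.5,fy=4.5,interpolation=0))
sub=b["p"][135:290,220:400];cv2.imwrite("pics/sc.png",cv2.resize(sub[:,:,::-1],None,fx=3.8,fy=3.8,interpolation=0))
for u,v in[(190,226),(221,228),(253,229),(285,231),(302,232)]: print(hsv[v,u],T[v,u].round(1))
print(hsv[240,270])
E
```

```text
mill 351 max [ 482.  -43. 1404.] min [ 426. -108.   21.] mid [454. -75. 712.] [452. -78. 160.]
    20 7 [ 428. -108.   21.] [482. -55.  24.]
    40 14 [428. -96.  42.] [468. -55.  51.]
    140 160 [ 430. -103.  146.] [477. -56. 160.]
    160 164 [435. -97. 160.] [471. -61. 178.]
jar 325 max [ 492.  -43. 1404.] min [ 426. -255.   22.] mid [ 459. -149.  713.] [ 470. -230.  112.]
    20 14 [ 451. -227.   22.] [ 490. -213.   40.]
    40 16 [ 450. -227.   40.] [ 492. -213.   59.]
    60 22 [ 450. -232.   62.] [ 489. -213.   80.]
    80 15 [ 449. -240.   82.] [ 487. -213.   99.]
    100 253 [ 449. -255.  100.] [ 492. -213.  120.]
salt 259 max [ 623.  -43. 1404.] min [ 426. -322.   21.] mid [ 525. -182.  713.] [ 600. -297.   84.]
    20 19 [ 583. -303.   21.] [ 617. -282.   40.]
    40 63 [ 584. -320.   40.] [ 623. -283.   59.]
    60 35 [ 586. -312.   60.] [ 618. -285.   78.]
    80 138 [ 588. -322.   80.] [ 620. -288.  100.]
bowl 317 max [ 520.  -43. 1404.] min [ 426. -446.   20.] mid [ 473. -244.  712.] [ 490. -420.   27.]
    20 278 [ 461. -446.   20.] [ 520. -387.   40.]
    40 38 [ 462. -443.   40.] [ 520. -386.   45.]
mug 1050 max [ 640.  -43. 1404.] min [ 426. -208.   37.] mid [ 533. -125.  721.] [ 576. -166.   57.]
    40 635 [ 533. -200.   41.] [ 633. -129.   60.]
    60 100 [ 531. -203.   60.] [ 640. -128.   80.]
    80 211 [ 527. -208.   80.] [ 636. -121.  100.]
    100 90 [ 526. -208.  100.] [ 614. -121.  108.]
mill [ 462. -123.   73.] [441. -62. 100.]
jar [ 449. -212.   79.] [ 463. -215.   69.]
salt [ 536. -148.   81.] [ 589. -291.   67.]
bowl [ 462. -234.   37.] [ 497. -439.   19.]
[ 18 117 179] [494.9 318.6  16. ]
[ 18 118 180] [487.2 234.4  19.2]
[ 18 117 178] [482.1 147.9  23.2]
[ 18 118 175] [474.7  62.7  16.9]
[  1 214 148] [470.1  16.1  39.1]
[ 12 148  95]
```

View pics/things.png

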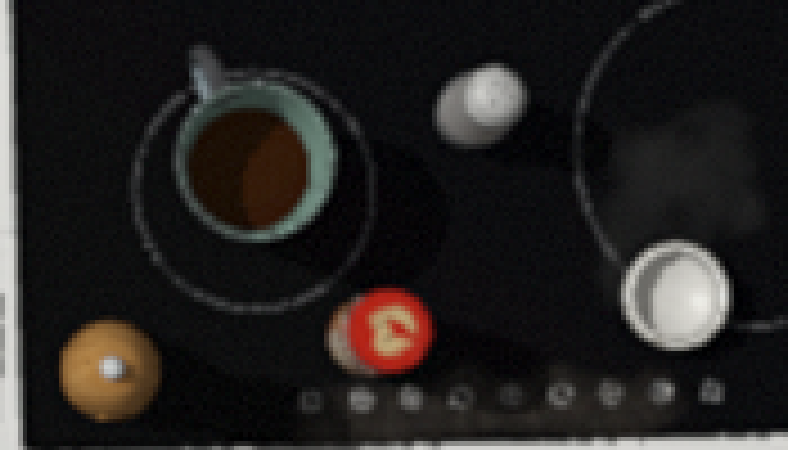

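View pics/sc.png

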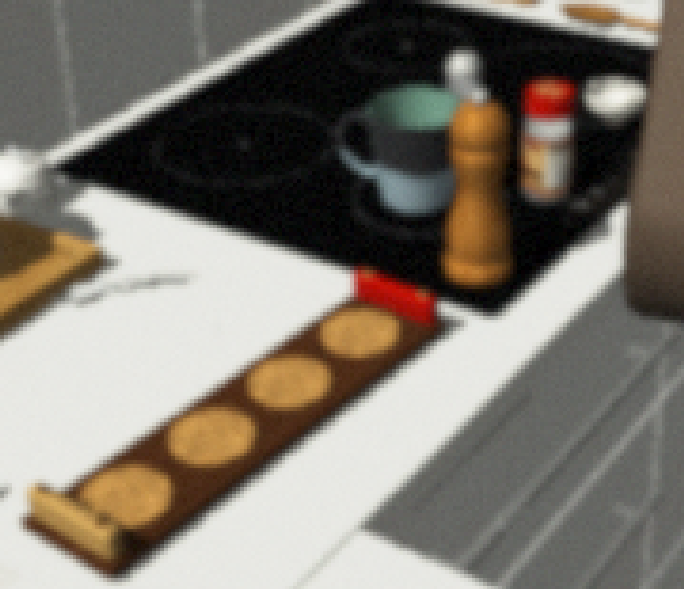

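The crops are clear: mill knob at about top (340,237), jar cap (401.7,228.6), shaker cap (425,176) and bowl rim (465,220.5). I'll refine with masks and two-view triangulation.

```bash
python3 - <<'E'
from h import *
a=np.load("top0.npz")["p"];b=np.load("scene0.npz")["p"]
ha=cv2.cvtColor(a,cv2.COLOR_RGB2HSV);hb=cv2.cvtColor(b,cv2.COLOR_RGB2HSV)
def blob(h,lo,hi,box,k=0):
    u0,v0,u1,v1=box;m=cv2.inRange(h[v0:v1,u0:u1],lo,hi)
    if k: m=cv2.morphologyEx(m,cv2.MORPH_CLOSE,np.ones((k,k),np.uint8))
    cs=[c for c in cv2.findContours(m,cv2.RETR_EXTERNAL,cv2.CHAIN_APPROX_NONE)[0] if cv2.contourArea(c)>3]
    out=[]
    for c in sorted(cs,key=cv2.contourArea,reverse=True)[:4]:
        M=cv2.moments(c);x,y,w,hh=cv2.boundingRect(c)
        (cx,cy),r=cv2.minEnclosingCircle(c)
        out.append((M['m10']/M['m00']+u0,M['m01']/M['m00']+v0,cv2.contourArea(c),cx+u0,cy+v0,r,(x+u0,y+v0,w,hh)))
    return out
f=lambda o:print([np.round(x,1).tolist() for x in o])
# pads
lo,hi=(10,60,140),(25,180,255)
A=sorted(blob(ha,lo,hi,(176,205,300,250)),key=lambda o:o[0])
B=sorted(blob(hb,lo,hi,(238,210,330,278)),key=lambda o:o[0])
for o in A:
    print("padA",np.round(o[:6],1),plane("top",o[:2],17).round(1))
for o in B: print("padB",np.round(o[:6],1),plane("scene",o[:2],17).round(1))
for o,q in zip(A,B): print("tri",[np.round(x,1) for x in tri(o[:2],q[:2])])
r,=blob(ha,(0,150,60),(8,255,255),(292,205,312,255),3)[:1];print("redblk",np.round(r[:6],1),plane("top",r[:2],38).round(1))
# jar cap
j=blob(ha,(0,150,90),(8,255,255),(380,210,420,250),7)+blob(ha,(170,150,90),(180,255,255),(380,210,420,250),7)
for o in j[:2]: print("jar",np.round(o[:6],1),plane("top",o[3:5],110).round(1))
jb=blob(hb,(0,150,60),(8,255,255),(350,150,380,175),5)
for o in jb[:2]: print("jarB",np.round(o[:6],1),o[6])
bw=blob(ha,(0,0,110),(180,70,255),(445,200,485,240),9)
for o in bw[:1]: print("bowl",np.round(o[:6],1),o[6],plane("top",o[:2],38).round(1))
bb=blob(hb,(0,0,110),(180,70,255),(372,148,389,170),3)
for o in bb[:1]: print("bowlB",np.round(o[:6],1),o[6])
sl=blob(ha,(0,0,150),(180,60,255),(405,160,440,195),3)
for o in sl[:2]: print("salt",np.round(o[:6],1),o[6],plane("top",o[3:5],96).round(1))
m=blob(ha,(8,90,60),(25,255,255),(320,215,360,255),7)
for o in m[:2]: print("mill",np.round(o[:6],1),o[6],plane("top",o[3:5],146).round(1))
k=blob(ha,(0,0,140),(180,80,255),(332,228,348,246),1)
for o in k[:2]: print("knob",np.round(o[:6],1),plane("top",o[:2],176).round(1))
mb=blob(hb,(8,90,40),(25,255,255),(325,155,362,215),3)
for o in mb[:1]: print("millB",np.round(o[:6],1),o[6])
print("tri knob",tri((340,236.8),(345.8,160)),"jar",tri((401.7,228.6),(364.6,157.5)),"salt",tri((425,176),(342,149.5)),"bowl",tri((465,220.5),(382,160.5)))
E
```

```text
padA [190.8 225.3 357.  189.8 225.2  11.9] [[496.5 316.2  17. ]]
padA [221.  226.9 404.  220.9 226.9  12. ] [[490.2 234.7  17. ]]
padA [252.5 228.4 408.5 252.4 228.6  11.9] [[483.9 150.1  17. ]]
padA [284.  230.  403.5 283.7 229.8  12. ] [[477.5  65.3  17. ]]
padB [250.6 266.7 338.  250.5 267.5  14.6] [[493.4 329.7  17. ]]
padB [275.  249.4 234.5 275.  249.   11.2] [[486.8 238.6  17. ]]
padB [295.5 234.9 202.  295.5 234.   10.5] [[480.4 153.7  17. ]]
padB [314.1 222.  174.  314.  221.   10. ] [[473.5  69.6  17. ]]
tri [array([499.3, 320.5,   7.6]), np.float64(5.8)]
tri [array([490.1, 235.3,  13.6]), np.float64(0.4)]
tri [array([483.7, 150.3,  13.8]), np.float64(0.8)]
tri [array([477.2,  65.3,  13.3]), np.float64(1.0)]
redblk [300.7 230.9 163.5 301.  231.   15.3] [[473.1  19.6  38. ]]
jar [401.1 227.9 248.  400.9 227.9   9.4] [[ 471.7 -235.3  110. ]]
jarB [363.8 160.2 117.5 364.  161.    7.6] (357, 155, 15, 11)
bowl [464.7 220.1 407.5 464.6 220.3  11.9] (453, 209, 24, 23) [[ 490.5 -415.5   38. ]]
bowlB [381.  159.9 105.5 381.  159.5   7.4] (374, 155, 15, 11)
salt [422.9 175.4  71.  423.  175.5   5.4] (418, 171, 11, 10) [[ 604.5 -298.8   96. ]]
mill [338.4 236.7 352.  338.5 236.9  11.2] (328, 226, 22, 23) [[452.4 -77.1 146. ]]
knob [338.9 236.1  13.  339.  236.    2.2] [[453.7 -77.3 176. ]]
millB [346.4 185.4 803.5 345.  185.   25.3] (335, 160, 27, 51)
tri knob (array([452.47801085, -79.84744623, 168.78407673]), np.float64(0.9432969348187219)) jar (array([ 469.8107244 , -236.58504897,  113.32690116]), np.float64(0.1762246098424136)) salt (array([ 603.25142135, -305.73740674,   88.94107354]), np.float64(1.8584253752943414)) bowl (array([ 489.23769682, -419.99024995,   26.02714543]), np.float64(1.620078171358679))
```

```bash
cat > plan.py <<'E'
import numpy as np,sys,json
# plan from commanded pose (x,y,z,yaw) through waypoints; a call = shifts/150 along tool axes, turn/2pi
def ax(w): return np.array([[np.cos(w),np.sin(w),0],[np.sin(w),-np.cos(w),0],[0,0,-1]])
def plan(p,w,wps):
    p=np.array(p,float)
    for q,w2 in wps:
        q=np.array(q,float);A=ax(w);n=int(np.ceil(np.abs(A@(q-p)).max()/148));
        for i in range(max(n,1)):
            t=p+(q-p)/(n-i) if n else q
            s=(ax(w)@(t-p)/150).round(3);tw=-(w2-w)/2/np.pi
            print(s.tolist(),"turn",round(tw,4),"rows>=",int(np.ceil(max(np.linalg.norm(t-p)/41.7,abs(w2-w)/.125)))); p=p+ax(w).T@(s*150); w=w2
        print("  at",p.round(1))
E
python3 -c "
from plan import *
plan([217.15,-586.07,404.76],.3549,[((453,-78.5,404.8),1.497),((453,-78.5,317),1.497),((453,-78.5,377),1.497),((477.3,65.3,377),1.497),((477.3,65.3,329),1.497)])"
```

```text
[0.883, -0.876, -0.0] turn -0.1818 rows>= 10
[1.163, 0.44, -0.0] turn -0.0 rows>= 5
[1.164, 0.44, -0.0] turn -0.0 rows>= 5
  at [453.1 -78.5 404.8]
[-0.0, -0.0, 0.585] turn -0.0 rows>= 3
  at [453.1 -78.5 317. ]
[-0.0, -0.0, -0.4] turn -0.0 rows>= 2
  at [453.1 -78.5 377. ]
[0.968, 0.09, 0.0] turn -0.0 rows>= 4
  at [477.2  65.3 377. ]
[-0.0, 0.0, 0.32] turn -0.0 rows>= 2
  at [477.2  65.3 329. ]
```

Request:
{"api": "arm_command", "payload": {"rows": [[[0.883, -0.876, 0, 0, 0, -0.1818, 1], [0.883, -0.876, 0, 0, 0, -0.1818, 1], [0.883, -0.876, 0, 0, 0, -0.1818, 1], [0.883, -0.876, 0, 0, 0, -0.1818, 1], [0.883, -0.876, 0, 0, 0, -0.1818, 1], [0.883, -0.876, 0, 0, 0, -0.1818, 1], [0.883, -0.876, 0, 0, 0, -0.1818, 1], [0.883, -0.876, 0, 0, 0, -0.1818, 1], [0.883, -0.876, 0, 0, 0, -0.1818, 1], [0.883, -0.876, 0, 0, 0, -0.1818, 1]]]}}

```text
t: 0.93
eef_pos: [295.7, -416.7, 404.6]
tcp_rot: [-3.141, -0.0, 1.503]
ft_force: [-0.2, -0.2, 0.1]
opening: 1.004
grip_force: 0.0
```

Request:
{"api": "arm_command", "payload": {"rows": [[[0.776, 0.293, 0, 0, 0, 0, 1], [0.776, 0.293, 0, 0, 0, 0, 1], [0.776, 0.293, 0, 0, 0, 0, 1], [0.776, 0.293, 0, 0, 0, 0, 1]]]}}

```text
t: 1.27
eef_pos: [349.4, -299.3, 404.6]
tcp_rot: [-3.141, -0.002, 1.497]
ft_force: [0.4, -0.9, 1.2]
opening: 1.0
grip_force: 0.0
```

Request:
{"api": "arm_command", "payload": {"rows": [[[0.776, 0.293, 0, 0, 0, 0, 1], [0.776, 0.293, 0, 0, 0, 0, 1], [0.776, 0.293, 0, 0, 0, 0, 1], [0.776, 0.293, 0, 0, 0, 0, 1]]]}}

```text
t: 1.6
eef_pos: [402.0, -186.5, 404.8]
tcp_rot: [3.142, -0.001, 1.498]
ft_force: [-0.3, -1.1, 0.9]
opening: 1.002
grip_force: 0.0
```

Request:
{"api": "arm_command", "payload": {"rows": [[[0.776, 0.293, 0, 0, 0, 0, 1], [0.776, 0.293, 0, 0, 0, 0, 1], [0.776, 0.293, 0, 0, 0, 0, 1], [0.776, 0.293, 0, 0, 0, 0, 1], [0.776, 0.293, 0, 0, 0, 0, 1], [0.776, 0.293, 0, 0, 0, 0, 1]]]}}

```text
t: 2.1
eef_pos: [452.9, -78.6, 404.6]
tcp_rot: [-3.141, 0.0, 1.496]
ft_force: [-0.6, 0.1, -0.6]
opening: 0.999
grip_force: 0.0
```

Request:
{"api": "arm_command", "payload": {"rows": [[[0, 0, 0.2, 0, 0, 0, 1], [0, 0, 0.4, 0, 0, 0, 1], [0, 0, 0.585, 0, 0, 0, 1], [0, 0, 0.585, 0, 0, 0, 1], [0, 0, 0.585, 0, 0, 0, -1], [0, 0, 0.585, 0, 0, 0, -1], [0, 0, 0.585, 0, 0, 0, -1], [0, 0, 0.585, 0, 0, 0, -1], [0, 0, 0.585, 0, 0, 0, -1], [0, 0, 0.585, 0, 0, 0, -1]]]}}

```text
t: 2.93
eef_pos: [452.9, -78.3, 317.6]
tcp_rot: [3.14, 0.0, 1.497]
ft_force: [-0.2, -0.3, -0.1]
opening: 0.638
grip_force: 0.0
```

Request:
{"api": "arm_command", "payload": {"rows": [[[0, 0, 0, 0, 0, 0, -1], [0, 0, 0, 0, 0, 0, -1], [0, 0, 0, 0, 0, 0, -1], [0, 0, 0, 0, 0, 0, -1], [0, 0, 0, 0, 0, 0, -1], [0, 0, 0, 0, 0, 0, -1]]]}}

```text
t: 3.43
eef_pos: [453.0, -78.3, 317.2]
tcp_rot: [3.141, 0.0, 1.497]
ft_force: [0.1, -1.6, 5.8]
opening: 0.5
grip_force: 30.0
```

Request:
{"api": "arm_command", "payload": {"rows": [[[0, 0, -0.15, 0, 0, 0, -1], [0, 0, -0.4, 0, 0, 0, -1], [0, 0, -0.4, 0, 0, 0, -1], [0, 0, -0.4, 0, 0, 0, -1]]]}}

```text
t: 3.77
eef_pos: [452.8, -78.2, 377.8]
tcp_rot: [3.139, 0.001, 1.497]
ft_force: [-0.2, -0.2, -2.2]
opening: 0.496
grip_force: 30.0
```

```bash
python3 - <<'E'
from h import *
print(state()["eef_pos"],state()["grip_force"],state()["opening"])
p,d=read_camera("scene"); cv2.imwrite("pics/s1.png",cv2.resize(p[90:290,220:420,::-1],None,fx=3,fy=3))
E
```

```text
[452.76966928 -78.2238222  377.83158328] 29.987765428377315 0.4955018974397415
```

View pics/s1.png

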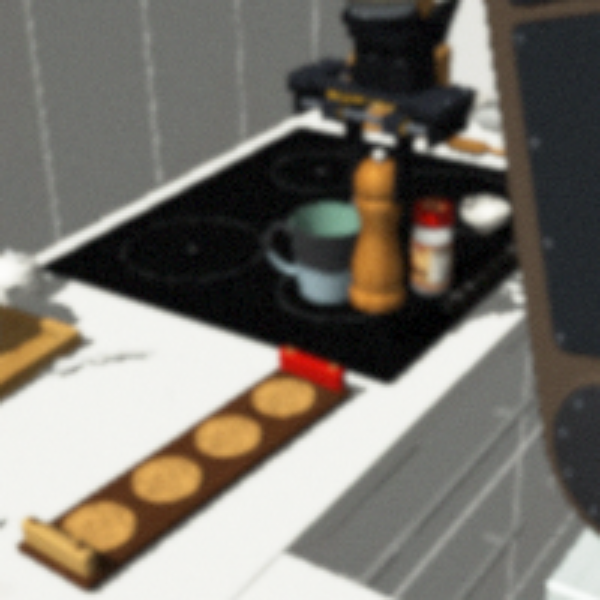

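The lifted mill hangs upright and centred between the fingers (crop 377,235). Carrying it to pad_d.

Request:
{"api": "arm_command", "payload": {"rows": [[[0.2, 0.02, 0, 0, 0, 0, -1], [0.45, 0.042, 0, 0, 0, 0, -1], [0.7, 0.065, 0, 0, 0, 0, -1], [0.9, 0.083, 0, 0, 0, 0, -1], [0.968, 0.09, 0, 0, 0, 0, -1], [0.968, 0.09, 0, 0, 0, 0, -1], [0.968, 0.09, 0.15, 0, 0, 0, -1], [0.968, 0.09, 0.25, 0, 0, 0, -1], [0.968, 0.09, 0.32, 0, 0, 0, -1], [0.968, 0.09, 0.32, 0, 0, 0, -1]]]}}

```text
t: 4.65
eef_pos: [476.8, 64.4, 326.7]
tcp_rot: [-3.138, 0.001, 1.496]
ft_force: [-0.5, 0.4, -2.2]
opening: 0.498
grip_force: 30.1
```

```bash
python3 - <<'E'
from h import *
s=state();print(s["eef_pos"],s["ft_force"])
p,d=read_camera("scene"); cv2.imwrite("pics/s2.png",cv2.resize(p[90:290,220:420,::-1],None,fx=3,fy=3))
E
```

```text
[476.78923172  64.36938065 326.68352224] [-0.48658004  0.36268556 -2.2461223 ]
```

View pics/s2.png

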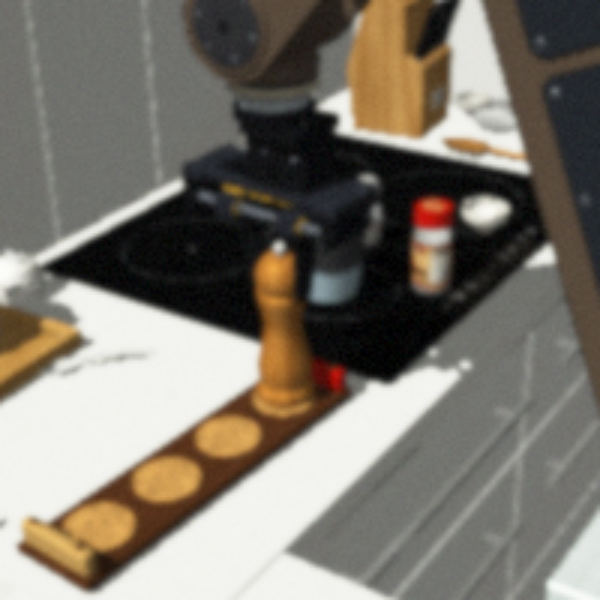

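The mill's foot sits over pad_d (crop 285,398) with no contact load yet. Settle, release and lift.

Request:
{"api": "arm_command", "payload": {"rows": [[[0, 0, 0, 0, 0, 0, -1], [0, 0, 0.005, 0, 0, 0, -1], [0, 0, 0.01, 0, 0, 0, -1], [0, 0, 0.01, 0, 0, 0, -1]]]}}

```text
t: 5.03
eef_pos: [477.0, 65.3, 327.5]
tcp_rot: [3.141, 0.0, 1.497]
ft_force: [0.2, -0.3, -1.5]
opening: 0.497
grip_force: 30.1
```

Request:
{"api": "arm_command", "payload": {"rows": [[[0, 0, 0, 0, 0, 0, 0.3], [0, 0, 0, 0, 0, 0, 1], [0, 0, 0, 0, 0, 0, 1], [0, 0, 0, 0, 0, 0, 1], [0, 0, 0, 0, 0, 0, 1], [0, 0, 0, 0, 0, 0, 1], [0, 0, -0.2, 0, 0, 0, 1], [0, 0, -0.5, 0, 0, 0, 1], [0, 0, -0.7, 0, 0, 0, 1], [0, 0, -0.7, 0, 0, 0, 1]]]}}

```text
t: 5.87
eef_pos: [477.4, 65.6, 438.2]
tcp_rot: [3.133, -0.001, 1.497]
ft_force: [-0.7, -0.0, 0.8]
opening: 1.001
grip_force: 0.0
```

```bash
python3 -c "
from plan import *
plan([477.2,65.3,432.5],1.497,[((471,-235,432.5),1.497),((471,-235,261),1.497),((471,-235,465),1.497),((483.8,150.2,465),1.497),((483.8,150.2,273),1.497),((483.8,150.2,420),1.497),((603.7,-303.5,420),1.497),((603.7,-303.5,227),1.497),((603.7,-303.5,430),1.497),((490.1,234.9,430),1.497),((490.1,234.9,239),1.497)])"
```

```text
[-0.667, 0.035, 0.0] turn -0.0 rows>= 3
[-0.666, 0.036, 0.0] turn -0.0 rows>= 3
[-0.667, 0.035, 0.0] turn -0.0 rows>= 3
  at [ 470.9 -235.1  432.5]
[0.0, 0.0, 0.572] turn -0.0 rows>= 3
[0.0, 0.0, 0.571] turn -0.0 rows>= 3
  at [ 470.9 -235.1  261. ]
[0.0, 0.0, -0.68] turn -0.0 rows>= 3
[0.0, 0.0, -0.68] turn -0.0 rows>= 3
  at [ 470.9 -235.1  465. ]
[0.856, -0.035, 0.0] turn -0.0 rows>= 4
[0.856, -0.034, 0.0] turn -0.0 rows>= 4
[0.856, -0.035, 0.0] turn -0.0 rows>= 4
  at [483.8 150.2 465. ]
[-0.0, 0.0, 0.64] turn -0.0 rows>= 3
[-0.0, 0.0, 0.64] turn -0.0 rows>= 3
  at [483.8 150.2 273. ]
[-0.0, 0.0, -0.98] turn -0.0 rows>= 4
  at [483.8 150.2 420. ]
[-0.986, 0.34, 0.0] turn -0.0 rows>= 4
[-0.986, 0.34, 0.0] turn -0.0 rows>= 4
[-0.986, 0.34, 0.0] turn -0.0 rows>= 4
  at [ 603.7 -303.5  420. ]
[0.0, 0.0, 0.644] turn -0.0 rows>= 3
[0.0, 0.0, 0.643] turn -0.0 rows>= 3
  at [ 603.7 -303.5  227. ]
[0.0, 0.0, -0.677] turn -0.0 rows>= 3
[0.0, 0.0, -0.676] turn -0.0 rows>= 3
  at [ 603.7 -303.5  430. ]
[0.881, -0.255, -0.0] turn -0.0 rows>= 4
[0.881, -0.255, -0.0] turn -0.0 rows>= 4
[0.881, -0.255, -0.0] turn -0.0 rows>= 4
[0.881, -0.255, -0.0] turn -0.0 rows>= 4
  at [490.  234.9 430. ]
[-0.0, 0.0, 0.637] turn -0.0 rows>= 3
[-0.0, 0.0, 0.636] turn -0.0 rows>= 3
  at [490.  234.9 239. ]
```

Request:
{"api": "arm_command", "payload": {"rows": [[[-0.667, 0.035, 0, 0, 0, 0, 1], [-0.667, 0.035, 0, 0, 0, 0, 1], [-0.667, 0.035, 0, 0, 0, 0, 1]]]}}

```text
t: 6.12
eef_pos: [474.6, -37.2, 432.5]
tcp_rot: [3.141, 0.001, 1.497]
ft_force: [-0.6, 0.5, -0.1]
opening: 0.998
grip_force: 0.0
```

Request:
{"api": "arm_command", "payload": {"rows": [[[-0.667, 0.035, 0, 0, 0, 0, 1], [-0.667, 0.035, 0, 0, 0, 0, 1], [-0.667, 0.035, 0, 0, 0, 0, 1]]]}}

```text
t: 6.37
eef_pos: [472.6, -138.3, 432.3]
tcp_rot: [3.141, 0.001, 1.496]
ft_force: [-1.1, 0.4, 0.1]
opening: 0.999
grip_force: 0.0
```

Request:
{"api": "arm_command", "payload": {"rows": [[[-0.667, 0.035, 0, 0, 0, 0, 1], [-0.667, 0.035, 0, 0, 0, 0, 1], [-0.667, 0.035, 0, 0, 0, 0, 1], [-0.667, 0.035, 0, 0, 0, 0, 1], [-0.667, 0.035, 0, 0, 0, 0, 1]]]}}

```text
t: 6.78
eef_pos: [470.4, -235.5, 431.9]
tcp_rot: [-3.141, -0.001, 1.495]
ft_force: [0.3, 1.7, 1.2]
opening: 1.004
grip_force: 0.0
```

```bash
python3 - <<'E'
from h import *
s=state();print(s["eef_pos"])
p,d=read_camera("top"); cv2.imwrite("pics/t1.png",cv2.resize(p[150:260,160:490,::-1],None,fx=2.4,fy=2.4))
q,e=read_camera("scene"); cv2.imwrite("pics/s3.png",cv2.resize(q[100:290,220:420,::-1],None,fx=3,fy=3))
h=cv2.cvtColor(p,cv2.COLOR_RGB2HSV)
m=cv2.inRange(h[210:250,265:296],(8,90,60),(25,255,255))
T=cloud("top",d)[210:250,265:296].reshape(-1,3)
for lo,hi in((130,175),(150,175),(175,195)):
    Q=T[(T[:,2]>lo)&(T[:,2]<hi)];print(lo,len(Q),Q.min(0).round(),Q.max(0).round(),Q.mean(0).round(1))
E
```

```text
[ 470.43247894 -235.52494791  431.92283613]
130 255 [453.  41. 132.] [502.  89. 175.] [477.3  63.4 166.2]
150 245 [453.  42. 152.] [502.  89. 175.] [477.5  64.1 167.5]
175 85 [460.  50. 175.] [493.  79. 190.] [477.2  65.1 178.8]
```

View pics/t1.png

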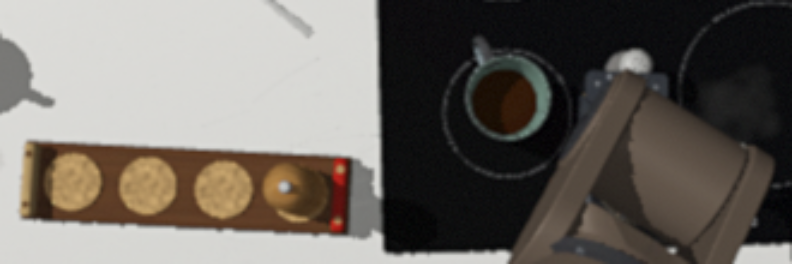

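View pics/s3.png

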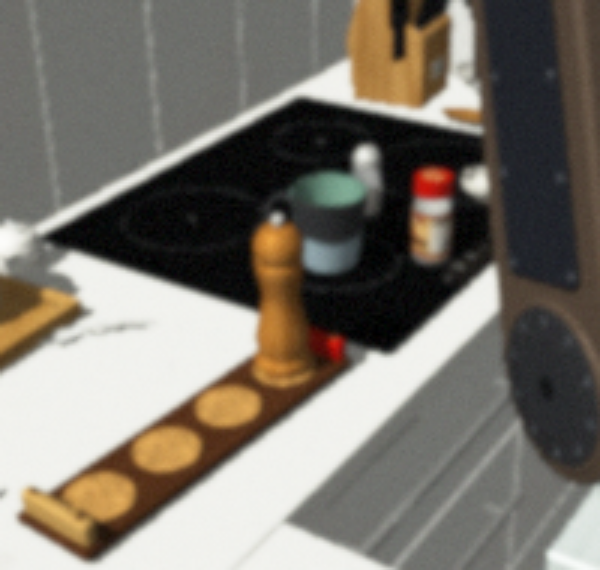

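The mill stands upright on pad_d, head centre about (477,64.5). Now the jar.

Request:
{"api": "arm_command", "payload": {"rows": [[[0, 0, 0.3, 0, 0, 0, 1], [0, 0, 0.605, 0, 0, 0, 1], [0, 0, 0.605, 0, 0, 0, 1], [0, 0, 0.605, 0, 0, 0, 1]]]}}

```text
t: 7.22
eef_pos: [470.8, -233.9, 340.3]
tcp_rot: [-3.137, -0.002, 1.499]
ft_force: [1.6, -0.1, -0.5]
opening: 1.001
grip_force: 0.0
```

Request:
{"api": "arm_command", "payload": {"rows": [[[0, 0, 0.2, 0, 0, 0, 1], [0, 0, 0.45, 0, 0, 0, 1], [0, 0, 0.605, 0, 0, 0, 1], [0, 0, 0.605, 0, 0, 0, 1], [0, 0, 0.605, 0, 0, 0, 1]]]}}

```text
t: 7.63
eef_pos: [471.4, -235.0, 252.4]
tcp_rot: [3.141, 0.0, 1.498]
ft_force: [0.4, -0.7, 0.6]
opening: 1.001
grip_force: 0.0
```

Request:
{"api": "arm_command", "payload": {"rows": [[[0, 0, 0, 0, 0, 0, -1], [0, 0, 0, 0, 0, 0, -1], [0, 0, 0, 0, 0, 0, -1], [0, 0, 0, 0, 0, 0, -1], [0, 0, 0, 0, 0, 0, -1], [0, 0, 0, 0, 0, 0, -1], [0, 0, 0, 0, 0, 0, -1], [0, 0, 0, 0, 0, 0, -1], [0, 0, 0, 0, 0, 0, -1], [0, 0, 0, 0, 0, 0, -1]]]}}

```text
t: 8.47
eef_pos: [470.7, -235.0, 251.0]
tcp_rot: [-3.142, 0.0, 1.497]
ft_force: [0.7, -0.3, 1.0]
opening: 0.465
grip_force: 30.0
```

Request:
{"api": "arm_command", "payload": {"rows": [[[0, 0, 0, 0, 0, 0, -1], [0, 0, -0.1, 0, 0, 0, -1], [0, 0, -0.25, 0, 0, 0, -1], [0, 0, -0.25, 0, 0, 0, -1]]]}}

```text
t: 8.8
eef_pos: [471.1, -235.2, 291.1]
tcp_rot: [3.138, 0.002, 1.497]
ft_force: [1.2, 0.2, -0.2]
opening: 0.468
grip_force: 30.0
```

Request:
{"api": "arm_command", "payload": {"rows": [[[0, 0, -0.3, 0, 0, 0, -1], [0, 0, -0.6, 0, 0, 0, -1], [0, 0, -0.85, 0, 0, 0, -1], [0, 0, -1, 0, 0, 0, -1], [0, 0, -1, 0, 0, 0, -1]]]}}

```text
t: 9.22
eef_pos: [470.8, -235.0, 443.1]
tcp_rot: [3.135, 0.004, 1.497]
ft_force: [0.5, 0.1, -0.7]
opening: 0.462
grip_force: 30.0
```

Request:
{"api": "arm_command", "payload": {"rows": [[[0.2, -0.01, -0.133, 0, 0, 0, -1], [0.45, -0.018, -0.133, 0, 0, 0, -1], [0.7, -0.028, -0.133, 0, 0, 0, -1], [0.856, -0.035, -0.133, 0, 0, 0, -1]]]}}

```text
t: 9.55
eef_pos: [474.4, -104.2, 457.2]
tcp_rot: [-3.14, -0.001, 1.497]
ft_force: [0.4, 0.1, -1.2]
opening: 0.463
grip_force: 30.0
```

Request:
{"api": "arm_command", "payload": {"rows": [[[0.25, -0.01, 0, 0, 0, 0, -1], [0.5, -0.02, 0, 0, 0, 0, -1], [0.75, -0.03, 0, 0, 0, 0, -1], [0.856, -0.034, 0, 0, 0, 0, -1]]]}}

```text
t: 9.88
eef_pos: [478.9, 25.1, 457.0]
tcp_rot: [-3.14, -0.001, 1.499]
ft_force: [-0.5, 0.2, -1.0]
opening: 0.468
grip_force: 30.0
```

Request:
{"api": "arm_command", "payload": {"rows": [[[0.25, -0.01, 0, 0, 0, 0, -1], [0.5, -0.02, 0, 0, 0, 0, -1], [0.7, -0.028, 0, 0, 0, 0, -1], [0.8, -0.033, 0, 0, 0, 0, -1], [0.856, -0.035, 0, 0, 0, 0, -1], [0.856, -0.035, 0, 0, 0, 0, -1], [0.856, -0.035, 0, 0, 0, 0, -1]]]}}

```text
t: 10.47
eef_pos: [483.5, 150.0, 457.5]
tcp_rot: [-3.14, 0.001, 1.498]
ft_force: [-0.7, 0.1, -0.7]
opening: 0.465
grip_force: 30.0
```

Request:
{"api": "arm_command", "payload": {"rows": [[[0, 0, 0.2, 0, 0, 0, -1], [0, 0, 0.4, 0, 0, 0, -1], [0, 0, 0.6, 0, 0, 0, -1], [0, 0, 0.653, 0, 0, 0, -1], [0, 0, 0.653, 0, 0, 0, -1]]]}}

```text
t: 10.88
eef_pos: [483.6, 149.2, 358.8]
tcp_rot: [-3.138, 0.001, 1.496]
ft_force: [0.2, 0.8, -0.6]
opening: 0.464
grip_force: 30.0
```

Request:
{"api": "arm_command", "payload": {"rows": [[[0, 0, 0.2, 0, 0, 0, -1], [0, 0, 0.4, 0, 0, 0, -1], [0, 0, 0.52, 0, 0, 0, -1], [0, 0, 0.6, 0, 0, 0, -1], [0, 0, 0.63, 0, 0, 0, -1], [0, 0, 0.64, 0, 0, 0, -1], [0, 0, 0.653, 0, 0, 0, -1], [0, 0, 0.653, 0, 0, 0, -1], [0, 0, 0.653, 0, 0, 0, -1]]]}}

```text
t: 11.63
eef_pos: [483.7, 150.3, 263.5]
tcp_rot: [3.14, -0.0, 1.497]
ft_force: [0.8, -0.0, -0.6]
opening: 0.467
grip_force: 30.0
```

Request:
{"api": "arm_command", "payload": {"rows": [[[0, 0, 0.007, 0, 0, 0, -1], [0, 0, 0.007, 0, 0, 0, -1], [0, 0, 0.007, 0, 0, 0, 0.3], [0, 0, 0.007, 0, 0, 0, 1], [0, 0, 0.007, 0, 0, 0, 1], [0, 0, 0.007, 0, 0, 0, 1], [0, 0, 0.007, 0, 0, 0, 1], [0, 0, 0.007, 0, 0, 0, 1], [0, 0, 0.007, 0, 0, 0, 1], [0, 0, 0.007, 0, 0, 0, 1]]]}}

```text
t: 12.47
eef_pos: [483.5, 150.3, 261.4]
tcp_rot: [-3.142, 0.0, 1.497]
ft_force: [-0.3, -1.0, -0.8]
opening: 0.964
grip_force: 0.0
```

Request:
{"api": "arm_command", "payload": {"rows": [[[0, 0, -0.15, 0, 0, 0, 1], [0, 0, -0.4, 0, 0, 0, 1], [0, 0, -0.7, 0, 0, 0, 1], [0, 0, -1, 0, 0, 0, 1], [0, 0, -1, 0, 0, 0, 1]]]}}

```text
t: 12.88
eef_pos: [483.7, 150.4, 417.6]
tcp_rot: [3.133, -0.002, 1.497]
ft_force: [0.2, -0.2, 0.5]
opening: 1.003
grip_force: 0.0
```

Request:
{"api": "arm_command", "payload": {"rows": [[[-0.986, 0.34, 0, 0, 0, 0, 1], [-0.986, 0.34, 0, 0, 0, 0, 1], [-0.986, 0.34, 0, 0, 0, 0, 1], [-0.986, 0.34, 0, 0, 0, 0, 1]]]}}

```text
t: 13.22
eef_pos: [523.7, -3.3, 411.3]
tcp_rot: [3.141, 0.0, 1.497]
ft_force: [0.3, -0.7, -1.0]
opening: 1.002
grip_force: 0.0
```

Request:
{"api": "arm_command", "payload": {"rows": [[[-0.986, 0.34, 0, 0, 0, 0, 1], [-0.986, 0.34, 0, 0, 0, 0, 1], [-0.986, 0.34, 0, 0, 0, 0, 1], [-0.986, 0.34, 0, 0, 0, 0, 1]]]}}

```text
t: 13.55
eef_pos: [563.7, -155.2, 411.0]
tcp_rot: [-3.142, 0.0, 1.496]
ft_force: [0.1, 0.7, 0.1]
opening: 1.0
grip_force: 0.0
```

```bash
python3 - <<'E'
from h import *
s=state();print(s["eef_pos"])
p,d=read_camera("top"); np.savez("top2.npz",p=p,d=d);cv2.imwrite("pics/t2.png",cv2.resize(p[150:260,160:490,::-1],None,fx=2.4,fy=2.4))
T=cloud("top",d)
for n,(u0,v0,u1,v1),lo,hi in(("jar",(232,205,266,252),105,140),("salt",(405,160,440,195),82,105)):
    t=T[v0:v1,u0:u1].reshape(-1,3);Q=t[(t[:,2]>lo)&(t[:,2]<hi)];print(n,len(Q),Q.min(0).round(),Q.max(0).round(),Q.mean(0).round(1))
E
```

```text
[ 563.70174083 -155.19308381  410.9881863 ]
jar 267 [461. 127. 107.] [507. 169. 133.] [483.4 147.8 122.7]
salt 64 [ 586. -322.   83.] [ 617. -300.  100.] [ 598.5 -310.5   91.9]
```

View pics/t2.png

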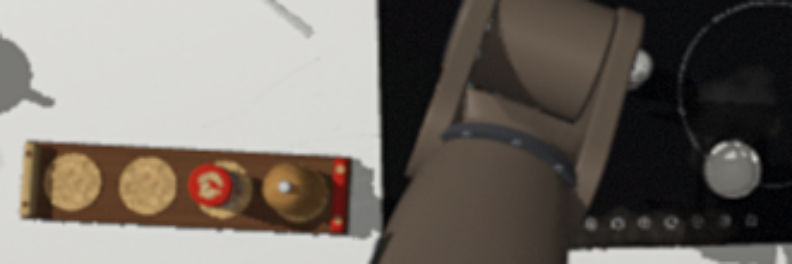

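Jar stands upright on pad_c (483,148). On to the shaker.

Request:
{"api": "arm_command", "payload": {"rows": [[[-0.993, 0.34, 0, 0, 0, 0, 1], [-0.993, 0.34, 0, 0, 0, 0, 1], [-0.993, 0.34, 0, 0, 0, 0, 1], [-0.993, 0.34, 0, 0, 0, 0, 1], [-0.993, 0.34, 0, 0, 0, 0, 1], [-0.993, 0.34, 0, 0, 0, 0, 1], [-0.993, 0.34, 0, 0, 0, 0, 1]]]}}

```text
t: 14.18
eef_pos: [603.2, -304.1, 410.8]
tcp_rot: [-3.141, -0.001, 1.497]
ft_force: [-0.1, 0.0, 0.5]
opening: 0.997
grip_force: 0.0
```

Request:
{"api": "arm_command", "payload": {"rows": [[[0, 0, 0.3, 0, 0, 0, 1], [0, 0, 0.632, 0, 0, 0, 1], [0, 0, 0.632, 0, 0, 0, 1], [0, 0, 0.632, 0, 0, 0, 1]]]}}

```text
t: 14.52
eef_pos: [603.1, -303.2, 313.9]
tcp_rot: [-3.136, -0.003, 1.498]
ft_force: [-0.4, -0.5, 0.0]
opening: 1.0
grip_force: 0.0
```

Request:
{"api": "arm_command", "payload": {"rows": [[[0, 0, 0.2, 0, 0, 0, 1], [0, 0, 0.4, 0, 0, 0, 1], [0, 0, 0.55, 0, 0, 0, 1], [0, 0, 0.632, 0, 0, 0, 1], [0, 0, 0.632, 0, 0, 0, 1], [0, 0, 0.632, 0, 0, 0, 1]]]}}

```text
t: 15.02
eef_pos: [603.9, -304.5, 223.6]
tcp_rot: [3.14, 0.001, 1.497]
ft_force: [0.1, -1.1, 0.4]
opening: 1.005
grip_force: 0.0
```

Request:
{"api": "arm_command", "payload": {"rows": [[[0, 0, 0, 0, 0, 0, -1], [0, 0, 0, 0, 0, 0, -1], [0, 0, 0, 0, 0, 0, -1], [0, 0, 0, 0, 0, 0, -1], [0, 0, 0, 0, 0, 0, -1], [0, 0, 0, 0, 0, 0, -1], [0, 0, 0, 0, 0, 0, -1], [0, 0, 0, 0, 0, 0, -1], [0, 0, 0, 0, 0, 0, -1], [0, 0, 0, 0, 0, 0, -1]]]}}

```text
t: 15.85
eef_pos: [603.3, -304.5, 221.9]
tcp_rot: [-3.142, 0.0, 1.497]
ft_force: [0.2, 0.5, 0.1]
opening: 0.431
grip_force: 30.0
```

Request:
{"api": "arm_command", "payload": {"rows": [[[0, 0, 0, 0, 0, 0, -1], [0, 0, -0.1, 0, 0, 0, -1], [0, 0, -0.25, 0, 0, 0, -1], [0, 0, -0.25, 0, 0, 0, -1]]]}}

```text
t: 16.18
eef_pos: [603.9, -304.8, 262.8]
tcp_rot: [3.137, 0.002, 1.497]
ft_force: [0.4, -0.4, -0.4]
opening: 0.428
grip_force: 30.0
```

Request:
{"api": "arm_command", "payload": {"rows": [[[0, 0, -0.3, 0, 0, 0, -1], [0, 0, -0.6, 0, 0, 0, -1], [0, 0, -0.85, 0, 0, 0, -1], [0, 0, -1, 0, 0, 0, -1], [0, 0, -1, 0, 0, 0, -1]]]}}

```text
t: 16.6
eef_pos: [603.4, -304.5, 415.3]
tcp_rot: [3.134, 0.004, 1.497]
ft_force: [0.4, -0.3, -0.3]
opening: 0.431
grip_force: 30.0
```

Request:
{"api": "arm_command", "payload": {"rows": [[[0.2, -0.058, -0.08, 0, 0, 0, -1], [0.45, -0.13, -0.08, 0, 0, 0, -1], [0.7, -0.2, -0.08, 0, 0, 0, -1], [0.883, -0.255, -0.08, 0, 0, 0, -1]]]}}

```text
t: 16.93
eef_pos: [574.0, -167.3, 420.2]
tcp_rot: [-3.14, -0.001, 1.497]
ft_force: [-0.3, -0.3, -1.1]
opening: 0.432
grip_force: 30.0
```

Request:
{"api": "arm_command", "payload": {"rows": [[[0.25, -0.072, 0, 0, 0, 0, -1], [0.5, -0.144, 0, 0, 0, 0, -1], [0.75, -0.217, 0, 0, 0, 0, -1], [0.883, -0.255, 0, 0, 0, 0, -1]]]}}

```text
t: 17.27
eef_pos: [545.3, -31.6, 420.3]
tcp_rot: [-3.14, -0.001, 1.498]
ft_force: [0.3, 0.1, -0.8]
opening: 0.43
grip_force: 30.0
```

Request:
{"api": "arm_command", "payload": {"rows": [[[0.25, -0.072, 0, 0, 0, 0, -1], [0.5, -0.144, 0, 0, 0, 0, -1], [0.75, -0.217, 0, 0, 0, 0, -1], [0.883, -0.255, 0, 0, 0, 0, -1]]]}}

```text
t: 17.6
eef_pos: [516.9, 103.2, 420.3]
tcp_rot: [-3.14, -0.0, 1.498]
ft_force: [0.4, -0.3, -1.2]
opening: 0.429
grip_force: 30.0
```

Request:
{"api": "arm_command", "payload": {"rows": [[[0.25, -0.072, 0, 0, 0, 0, -1], [0.5, -0.144, 0, 0, 0, 0, -1], [0.7, -0.202, 0, 0, 0, 0, -1], [0.82, -0.237, 0, 0, 0, 0, -1], [0.883, -0.255, 0, 0, 0, 0, -1], [0.883, -0.255, 0, 0, 0, 0, -1], [0.883, -0.255, 0, 0, 0, 0, -1]]]}}

```text
t: 18.18
eef_pos: [489.8, 234.8, 420.7]
tcp_rot: [-3.141, 0.001, 1.498]
ft_force: [0.3, -0.1, -0.8]
opening: 0.431
grip_force: 30.0
```

Request:
{"api": "arm_command", "payload": {"rows": [[[0, 0, 0.2, 0, 0, 0, -1], [0, 0, 0.4, 0, 0, 0, -1], [0, 0, 0.6, 0, 0, 0, -1], [0, 0, 0.627, 0, 0, 0, -1], [0, 0, 0.627, 0, 0, 0, -1]]]}}

```text
t: 18.6
eef_pos: [490.2, 234.0, 326.1]
tcp_rot: [-3.139, 0.002, 1.496]
ft_force: [0.0, 0.3, 0.3]
opening: 0.428
grip_force: 30.0
```

Request:
{"api": "arm_command", "payload": {"rows": [[[0, 0, 0.2, 0, 0, 0, -1], [0, 0, 0.4, 0, 0, 0, -1], [0, 0, 0.5, 0, 0, 0, -1], [0, 0, 0.56, 0, 0, 0, -1], [0, 0, 0.56, 0, 0, 0, -1]]]}}

```text
t: 19.02
eef_pos: [490.3, 234.7, 243.2]
tcp_rot: [-3.141, 0.0, 1.496]
ft_force: [-0.5, -0.1, -1.4]
opening: 0.427
grip_force: 30.0
```

```bash
python3 - <<'E'
from h import *
s=state();print(s["eef_pos"],s["opening"])
q,e=read_camera("scene"); cv2.imwrite("pics/s4.png",cv2.resize(q[140:290,220:370,::-1],None,fx=4,fy=4))
print(proj("scene",[[490.1,234.9,17],[490.1,234.9,27]]))
E
```

```text
[490.28115929 234.73451532 243.22855861] 0.4266147609725558
[[274.97262366 248.29930655]
 [274.69115246 245.35954918]]
```

View pics/s4.png

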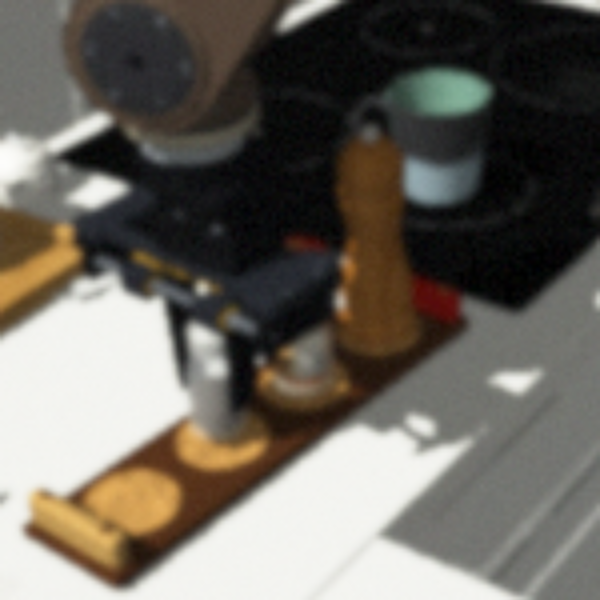

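The shaker (crop 217,425) hangs upright over pad_b (218,442), in line. Lower and release.

Request:
{"api": "arm_command", "payload": {"rows": [[[0, 0, 0.04, 0, 0, 0, -1], [0, 0, 0.06, 0, 0, 0, -1], [0, 0, 0.07, 0, 0, 0, -1], [0, 0, 0.07, 0, 0, 0, -1], [0, 0, 0.07, 0, 0, 0, -1]]]}}

```text
t: 19.48
eef_pos: [489.8, 235.2, 233.1]
tcp_rot: [3.141, -0.0, 1.497]
ft_force: [-0.1, -0.3, -1.5]
opening: 0.428
grip_force: 30.0
```

Request:
{"api": "arm_command", "payload": {"rows": [[[0, 0, 0, 0, 0, 0, 0.3], [0, 0, 0, 0, 0, 0, 1], [0, 0, 0, 0, 0, 0, 1], [0, 0, 0, 0, 0, 0, 1], [0, 0, 0, 0, 0, 0, 1], [0, 0, 0, 0, 0, 0, 1], [0, 0, 0, 0, 0, 0, 1], [0, 0, 0, 0, 0, 0, 1]]]}}

```text
t: 20.15
eef_pos: [489.7, 235.1, 232.8]
tcp_rot: [3.142, 0.0, 1.497]
ft_force: [-0.3, 0.2, -0.5]
opening: 0.933
grip_force: 0.0
```

Request:
{"api": "arm_command", "payload": {"rows": [[[0, 0, -0.15, 0, 0, 0, 1], [0, 0, -0.4, 0, 0, 0, 1], [0, 0, -0.7, 0, 0, 0, 1], [0, 0, -1, 0, 0, 0, 1], [0, 0, -1, 0, 0, 0, 1]]]}}

```text
t: 20.57
eef_pos: [490.0, 235.3, 389.2]
tcp_rot: [3.133, -0.003, 1.497]
ft_force: [0.5, 0.8, 0.9]
opening: 0.997
grip_force: 0.0
```

```bash
python3 -c "
from plan import *
plan([490.1,234.8,382.9],1.497,[((490.5,-416.2,400),1.497),((490.5,-416.2,200),1.497),((490.5,-416.2,400),1.497),((496.5,319.6,400),1.497),((496.5,319.6,212),1.497)])"
```

```text
[-0.866, 0.065, -0.023] turn -0.0 rows>= 4
[-0.865, 0.064, -0.023] turn -0.0 rows>= 4
[-0.866, 0.065, -0.023] turn -0.0 rows>= 4
[-0.865, 0.064, -0.023] turn -0.0 rows>= 4
[-0.866, 0.065, -0.022] turn -0.0 rows>= 4
  at [ 490.6 -416.2  400. ]
[0.0, -0.0, 0.667] turn -0.0 rows>= 3
[0.0, -0.0, 0.666] turn -0.0 rows>= 3
  at [ 490.6 -416.2  200. ]
[0.0, -0.0, -0.667] turn -0.0 rows>= 3
[0.0, -0.0, -0.666] turn -0.0 rows>= 3
  at [ 490.6 -416.2  400. ]
[0.979, -0.064, 0.0] turn -0.0 rows>= 4
[0.979, -0.065, 0.0] turn -0.0 rows>= 4
[0.979, -0.064, -0.0] turn -0.0 rows>= 4
[0.979, -0.065, -0.0] turn -0.0 rows>= 4
[0.979, -0.064, -0.0] turn -0.0 rows>= 4
  at [496.5 319.6 400. ]
[-0.0, -0.0, 0.627] turn -0.0 rows>= 3
[-0.0, -0.0, 0.626] turn -0.0 rows>= 3
  at [496.5 319.6 212. ]
```

Request:
{"api": "arm_command", "payload": {"rows": [[[-0.2, 0.015, -0.114, 0, 0, 0, 1], [-0.45, 0.034, -0.114, 0, 0, 0, 1], [-0.7, 0.053, -0.114, 0, 0, 0, 1], [-0.866, 0.065, -0.114, 0, 0, 0, 1]]]}}

```text
t: 20.9
eef_pos: [489.4, 102.7, 399.9]
tcp_rot: [3.141, 0.0, 1.497]
ft_force: [0.6, -0.7, -0.5]
opening: 1.003
grip_force: 0.0
```

Request:
{"api": "arm_command", "payload": {"rows": [[[-0.866, 0.065, 0, 0, 0, 0, 1], [-0.866, 0.065, 0, 0, 0, 0, 1], [-0.866, 0.065, 0, 0, 0, 0, 1], [-0.866, 0.065, 0, 0, 0, 0, 1]]]}}

```text
t: 21.23
eef_pos: [490.0, -30.1, 399.6]
tcp_rot: [3.141, 0.001, 1.493]
ft_force: [0.2, -0.7, -0.6]
opening: 1.002
grip_force: 0.0
```

Request:
{"api": "arm_command", "payload": {"rows": [[[-0.866, 0.065, 0, 0, 0, 0, 1], [-0.866, 0.065, 0, 0, 0, 0, 1], [-0.866, 0.065, 0, 0, 0, 0, 1], [-0.866, 0.065, 0, 0, 0, 0, 1]]]}}

```text
t: 21.57
eef_pos: [490.2, -160.2, 399.6]
tcp_rot: [3.141, 0.001, 1.494]
ft_force: [-0.4, 0.6, 0.0]
opening: 0.998
grip_force: 0.0
```

```bash
python3 - <<'E'
from h import *
print(state()["eef_pos"])
p,d=read_camera("top"); cv2.imwrite("pics/t3.png",cv2.resize(p[150:260,160:490,::-1],None,fx=2.4,fy=2.4))
T=cloud("top",d)
for n,(u0,v0,u1,v1),lo,hi in(("jar",(232,205,266,252),105,140),("salt",(200,205,232,252),90,125),("bowl",(445,200,485,240),20,60)):
    t=T[v0:v1,u0:u1].reshape(-1,3);Q=t[(t[:,2]>lo)&(t[:,2]<hi)];print(n,len(Q),Q.min(0).round(),Q.max(0).round(),Q.mean(0).round(1))
h=cv2.cvtColor(p,cv2.COLOR_RGB2HSV);m=cv2.inRange(h[205:250,172:207],(10,60,140),(25,180,255));m[:, :5]=0
c=max(cv2.findContours(m,0,1)[0],key=cv2.contourArea);(x,y),r=cv2.minEnclosingCircle(c);print(x+172,y+205,r,plane("top",(x+172,y+205),17))
E
```

```text
[ 490.23299254 -160.21889438  399.57491944]
jar 263 [461. 127. 106.] [507. 169. 130.] [483.3 147.9 123.1]
salt 145 [474. 218.  90.] [505. 249. 111.] [488.9 233.  101.9]
bowl 325 [ 461. -445.   20.] [ 520. -386.   48.] [ 490.4 -418.6   29.4]
189.82283401489258 225.19291305541992 11.947066307067871 [[496.99485392 318.8016184   17.        ]]
```

View pics/t3.png

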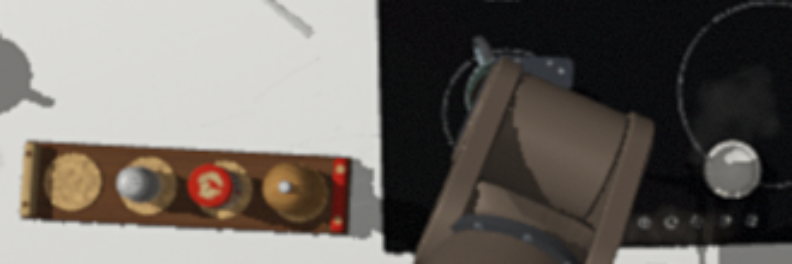

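Shaker (489,233), jar (483,148) and mill stand on their pads. Now the bowl.

Request:
{"api": "arm_command", "payload": {"rows": [[[-0.866, 0.065, 0, 0, 0, 0, 1], [-0.866, 0.065, 0, 0, 0, 0, 1], [-0.866, 0.065, 0, 0, 0, 0, 1], [-0.866, 0.065, 0, 0, 0, 0, 1]]]}}

```text
t: 21.95
eef_pos: [490.6, -289.6, 399.5]
tcp_rot: [3.141, 0.001, 1.495]
ft_force: [-1.0, 0.4, -0.9]
opening: 0.998
grip_force: 0.0
```

Request:
{"api": "arm_command", "payload": {"rows": [[[-0.866, 0.065, 0, 0, 0, 0, 1], [-0.866, 0.065, 0, 0, 0, 0, 1], [-0.866, 0.065, 0, 0, 0, 0, 1], [-0.866, 0.065, 0, 0, 0, 0, 1], [-0.866, 0.065, 0, 0, 0, 0, 1], [-0.866, 0.065, 0, 0, 0, 0, 1]]]}}

```text
t: 22.45
eef_pos: [490.9, -414.9, 399.3]
tcp_rot: [-3.141, -0.001, 1.497]
ft_force: [0.3, 0.2, 0.6]
opening: 0.999
grip_force: 0.0
```

Request:
{"api": "arm_command", "payload": {"rows": [[[0, 0, 0.3, 0, 0, 0, 1], [0, 0, 0.667, 0, 0, 0, 1], [0, 0, 0.667, 0, 0, 0, 1], [0, 0, 0.667, 0, 0, 0, 1], [0, 0, 0.667, 0, 0, 0, 1]]]}}

```text
t: 22.87
eef_pos: [491.3, -414.6, 300.1]
tcp_rot: [-3.141, -0.001, 1.499]
ft_force: [0.7, 0.2, 0.8]
opening: 0.999
grip_force: 0.0
```

Request:
{"api": "arm_command", "payload": {"rows": [[[0, 0, 0.2, 0, 0, 0, 1], [0, 0, 0.4, 0, 0, 0, 1], [0, 0, 0.55, 0, 0, 0, 1], [0, 0, 0.62, 0, 0, 0, 1], [0, 0, 0.65, 0, 0, 0, 1], [0, 0, 0.66, 0, 0, 0, 1], [0, 0, 0.66, 0, 0, 0, 1]]]}}

```text
t: 23.45
eef_pos: [491.0, -416.3, 202.5]
tcp_rot: [3.14, 0.001, 1.497]
ft_force: [0.1, -0.3, 1.0]
opening: 1.001
grip_force: 0.0
```

Request:
{"api": "arm_command", "payload": {"rows": [[[0, 0, 0, 0, 0, 0, -1], [0, 0, 0, 0, 0, 0, -1], [0, 0, 0, 0, 0, 0, -1], [0, 0, 0, 0, 0, 0, -1], [0, 0, 0, 0, 0, 0, -1], [0, 0, 0, 0, 0, 0, -1], [0, 0, 0, 0, 0, 0, -1], [0, 0, 0, 0, 0, 0, -1], [0, 0, 0, 0, 0, 0, -1]]]}}

```text
t: 24.2
eef_pos: [490.5, -416.2, 201.0]
tcp_rot: [3.142, 0.0, 1.497]
ft_force: [-0.9, 0.5, 1.8]
opening: 0.616
grip_force: 30.0
```

Request:
{"api": "arm_command", "payload": {"rows": [[[0, 0, -0.05, 0, 0, 0, -1], [0, 0, -0.15, 0, 0, 0, -1], [0, 0, -0.3, 0, 0, 0, -1], [0, 0, -0.3, 0, 0, 0, -1], [0, 0, -0.3, 0, 0, 0, -1]]]}}

```text
t: 24.62
eef_pos: [490.6, -416.2, 247.1]
tcp_rot: [3.14, 0.002, 1.497]
ft_force: [-0.6, -0.5, -1.4]
opening: 0.619
grip_force: 30.0
```

Request:
{"api": "arm_command", "payload": {"rows": [[[0, 0, -0.25, 0, 0, 0, -1], [0, 0, -0.5, 0, 0, 0, -1], [0, 0, -0.75, 0, 0, 0, -1], [0, 0, -0.95, 0, 0, 0, -1], [0, 0, -1, 0, 0, 0, -1]]]}}

```text
t: 25.03
eef_pos: [490.7, -416.2, 400.3]
tcp_rot: [3.137, 0.004, 1.497]
ft_force: [0.3, -0.6, -0.9]
opening: 0.614
grip_force: 30.0
```

Request:
{"api": "arm_command", "payload": {"rows": [[[0.2, -0.013, -0.06, 0, 0, 0, -1], [0.45, -0.03, -0.06, 0, 0, 0, -1], [0.7, -0.046, -0.06, 0, 0, 0, -1], [0.979, -0.064, -0.06, 0, 0, 0, -1]]]}}

```text
t: 25.37
eef_pos: [491.3, -268.2, 403.5]
tcp_rot: [-3.14, -0.001, 1.496]
ft_force: [0.6, -0.1, 0.3]
opening: 0.615
grip_force: 30.0
```

Request:
{"api": "arm_command", "payload": {"rows": [[[0.25, -0.016, 0, 0, 0, 0, -1], [0.5, -0.033, 0, 0, 0, 0, -1], [0.75, -0.049, 0, 0, 0, 0, -1], [0.979, -0.065, 0, 0, 0, 0, -1]]]}}

```text
t: 25.7
eef_pos: [492.4, -120.1, 403.6]
tcp_rot: [-3.14, -0.001, 1.497]
ft_force: [1.0, 0.4, -1.3]
opening: 0.615
grip_force: 30.0
```

Request:
{"api": "arm_command", "payload": {"rows": [[[0.25, -0.016, 0, 0, 0, 0, -1], [0.5, -0.033, 0, 0, 0, 0, -1], [0.75, -0.049, 0, 0, 0, 0, -1], [0.979, -0.064, 0, 0, 0, 0, -1]]]}}

```text
t: 26.03
eef_pos: [493.6, 27.0, 403.7]
tcp_rot: [-3.14, -0.0, 1.497]
ft_force: [-0.2, 0.3, -1.1]
opening: 0.615
grip_force: 30.0
```

Request:
{"api": "arm_command", "payload": {"rows": [[[0.25, -0.016, 0, 0, 0, 0, -1], [0.5, -0.033, 0, 0, 0, 0, -1], [0.75, -0.049, 0, 0, 0, 0, -1], [0.979, -0.065, 0, 0, 0, 0, -1]]]}}

```text
t: 26.37
eef_pos: [494.7, 174.3, 403.6]
tcp_rot: [-3.14, 0.001, 1.497]
ft_force: [0.6, 0.2, -0.9]
opening: 0.614
grip_force: 30.0
```

Request:
{"api": "arm_command", "payload": {"rows": [[[0.25, -0.016, 0, 0, 0, 0, -1], [0.5, -0.033, 0, 0, 0, 0, -1], [0.75, -0.049, 0, 0, 0, 0, -1], [0.9, -0.059, 0, 0, 0, 0, -1], [0.979, -0.064, 0, 0, 0, 0, -1], [0.979, -0.064, 0, 0, 0, 0, -1], [0.979, -0.064, 0, 0, 0, 0, -1]]]}}

```text
t: 26.95
eef_pos: [496.3, 319.1, 403.8]
tcp_rot: [-3.14, 0.001, 1.498]
ft_force: [-0.8, -0.5, -0.4]
opening: 0.617
grip_force: 30.0
```

Request:
{"api": "arm_command", "payload": {"rows": [[[0, 0, 0.2, 0, 0, 0, -1], [0, 0, 0.4, 0, 0, 0, -1], [0, 0, 0.6, 0, 0, 0, -1], [0, 0, 0.6, 0, 0, 0, -1], [0, 0, 0.6, 0, 0, 0, -1]]]}}

```text
t: 27.37
eef_pos: [496.8, 318.1, 314.3]
tcp_rot: [-3.139, 0.002, 1.496]
ft_force: [0.6, 0.4, -0.6]
opening: 0.62
grip_force: 30.0
```

Request:
{"api": "arm_command", "payload": {"rows": [[[0, 0, 0.2, 0, 0, 0, -1], [0, 0, 0.4, 0, 0, 0, -1], [0, 0, 0.52, 0, 0, 0, -1], [0, 0, 0.6, 0, 0, 0, -1], [0, 0, 0.6, 0, 0, 0, -1]]]}}

```text
t: 27.78
eef_pos: [496.8, 318.9, 224.4]
tcp_rot: [-3.141, 0.001, 1.497]
ft_force: [-1.3, -0.6, -1.6]
opening: 0.615
grip_force: 30.0
```

```bash
python3 - <<'E'
from h import *
print(state()["eef_pos"],state()["opening"])
q,e=read_camera("scene"); cv2.imwrite("pics/s5.png",cv2.resize(q[160:300,210:350,::-1],None,fx=4,fy=4))
print((proj("scene",[[496.5,319.6,17],[496.5,319.6,28]])-[210,160])*4)
E
```

```text
[496.75854877 318.89560952 224.42495731] 0.615080049529045
[[169.29616178 416.80545066]
 [167.50295098 403.48628711]]
```

View pics/s5.png

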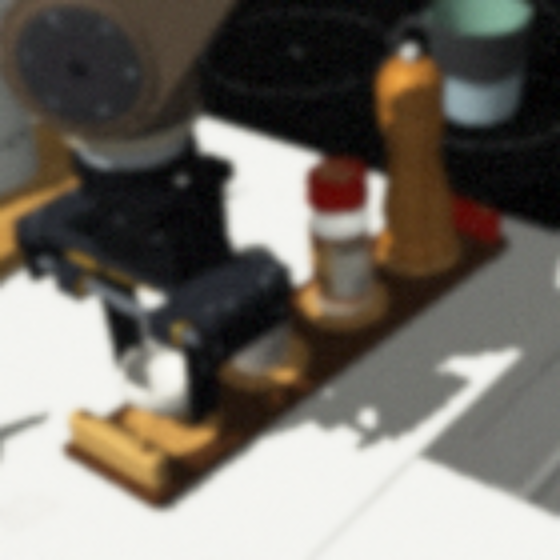

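The bowl hangs level above pad_a (crop 165,385), as projected. Lower, release and withdraw.

Request:
{"api": "arm_command", "payload": {"rows": [[[0, 0, 0.04, 0, 0, 0, -1], [0, 0, 0.07, 0, 0, 0, -1], [0, 0, 0.085, 0, 0, 0, -1], [0, 0, 0.085, 0, 0, 0, -1], [0, 0, 0.085, 0, 0, 0, -1]]]}}

```text
t: 28.25
eef_pos: [496.5, 319.4, 212.4]
tcp_rot: [3.141, -0.0, 1.497]
ft_force: [-0.2, 0.5, -0.8]
opening: 0.617
grip_force: 30.0
```

Request:
{"api": "arm_command", "payload": {"rows": [[[0, 0, 0, 0, 0, 0, 0.4], [0, 0, 0, 0, 0, 0, 1], [0, 0, 0, 0, 0, 0, 1], [0, 0, 0, 0, 0, 0, 1], [0, 0, 0, 0, 0, 0, 1], [0, 0, 0, 0, 0, 0, 1], [0, 0, 0, 0, 0, 0, 1], [0, 0, 0, 0, 0, 0, 1]]]}}

```text
t: 28.92
eef_pos: [496.5, 319.3, 212.1]
tcp_rot: [3.142, 0.0, 1.497]
ft_force: [0.2, -0.1, -0.3]
opening: 0.995
grip_force: 0.0
```

Request:
{"api": "arm_command", "payload": {"rows": [[[0, 0, -0.15, 0, 0, 0, 1], [0, 0, -0.4, 0, 0, 0, 1], [0, 0, -0.7, 0, 0, 0, 1], [0, 0, -1, 0, 0, 0, 1], [0, 0, -1, 0, 0, 0, 1], [0, 0, -1, 0, 0, 0, 1]]]}}

```text
t: 29.42
eef_pos: [496.4, 319.4, 365.1]
tcp_rot: [3.137, -0.003, 1.497]
ft_force: [0.1, 0.5, 0.2]
opening: 1.001
grip_force: 0.0
```

Request:
{"api": "arm_command", "payload": {"rows": [[[-0.2, 0, -0.3, 0, 0, 0, 1], [-0.4, 0, -0.3, 0, 0, 0, 1], [-0.7, 0, -0.3, 0, 0, 0, 1], [-0.98, 0.07, -0.3, 0, 0, 0, 1], [-0.98, 0.07, -0.3, 0, 0, 0, 1]]]}}

```text
t: 29.83
eef_pos: [496.2, 167.6, 405.8]
tcp_rot: [-3.14, 0.002, 1.494]
ft_force: [-0.1, 0.5, 0.7]
opening: 0.998
grip_force: 0.0
```

Request:
{"api": "arm_command", "payload": {"rows": [[[-0.98, 0.07, 0, 0, 0, 0, 1], [-0.98, 0.07, 0, 0, 0, 0, 1], [-0.98, 0.07, 0, 0, 0, 0, 1], [-0.98, 0.07, 0, 0, 0, 0, 1], [-0.98, 0.07, 0, 0, 0, 0, 1]]]}}

```text
t: 30.25
eef_pos: [495.8, 21.4, 405.6]
tcp_rot: [-3.139, 0.001, 1.494]
ft_force: [0.2, 0.8, 0.1]
opening: 0.999
grip_force: 0.0
```

Request:
{"api": "arm_command", "payload": {"rows": [[[-0.98, 0.07, 0, 0, 0, 0, 1], [-0.98, 0.07, 0, 0, 0, 0, 1], [-0.98, 0.07, 0, 0, 0, 0, 1], [-0.98, 0.07, 0, 0, 0, 0, 1], [-0.98, 0.07, 0, 0, 0, 0, 1], [-0.98, 0.07, 0, 0, 0, 0, 1]]]}}

```text
t: 30.75
eef_pos: [495.5, -123.2, 405.7]
tcp_rot: [-3.139, -0.001, 1.495]
ft_force: [-0.4, -0.5, -0.5]
opening: 0.996
grip_force: 0.0
```

```bash
python3 - <<'E'
from h import *
print(state()["eef_pos"])
p,d=read_camera("top"); cv2.imwrite("pics/t4.png",cv2.resize(p[150:260,160:490,::-1],None,fx=2.4,fy=2.4))
T=cloud("top",d)
for n,(u0,v0,u1,v1),lo,hi in(("mill",(265,205,296,250),150,200),("jar",(232,205,266,252),105,140),("salt",(200,205,232,252),90,125),("bowl",(176,205,206,245),27,70)):
    t=T[v0:v1,u0:u1].reshape(-1,3);Q=t[(t[:,2]>lo)&(t[:,2]<hi)];print(n,len(Q),Q.min(0).round(),Q.max(0).round(),((Q.min(0)+Q.max(0))/2).round(1))
E
```

```text
[ 495.48654357 -123.22887361  405.74212462]
mill 328 [453.  42. 153.] [502.  88. 189.] [477.5  65.1 171.3]
jar 266 [461. 127. 107.] [507. 170. 131.] [484.  148.2 118.9]
salt 143 [474. 217.  91.] [504. 250. 113.] [489.1 233.8 101.7]
bowl 395 [467. 289.  27.] [526. 348.  60.] [496.3 318.4  43.5]
```

View pics/t4.png

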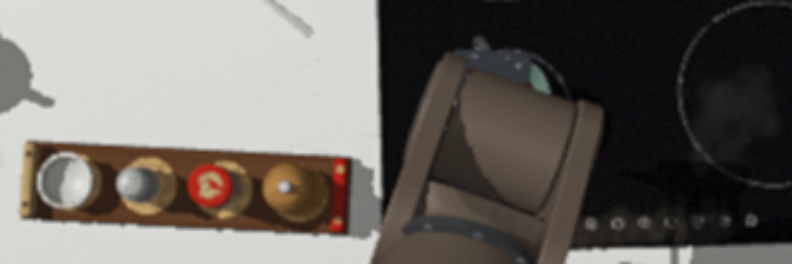

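All four stand upright within about 3 mm of their pad centres, and the arm is clear.

```bash
python3 -c "
from cell import *
print(job_done())"
```

```text
the job is handed in; nothing more can be done
None
```

I've handed the job in: the mill, jar, shaker and bowl stand in that order on pads d, c, b and a, with the mill beside the red block. Each measured within about 3 mm of its pad centre at about 31 s, the mug was never touched, and no verdict came back.

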